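# Nest the small casting core in its mould jacket

## Task

Pick up the smaller of the two pale tapered mould cores by its knob and lower it gently, nose down and without dropping it, into the smaller round mould jacket so that it centres itself in the tapered seat ring inside. Push core and ring straight down together until the stiff sliding ring is fully home on its hidden stop, hold it there with a firm push of about 20 N for a second, never over 25 N, then leave the core upright, centred and released, and everything else where it stands.

Things in the scene. Friction and masses are not known exactly. Their poses are not given: they have to be found in the camera images.
- core: The smaller of two pale cores standing on the bench, 0.28 to 0.46 kg, round about z, 140 mm tall; origin at the centre of the underside, z up. Nose 40 mm in diameter up to 30 mm high; taper from 40 to 76 mm in diameter between 30 and 54 mm; rim up to 74 mm; stem 18 mm thick; grey knob 30 mm in diameter from 106 to 140 mm (grip here; press on its flat top).
- core_big: The larger core, same shape and height but with a 56 mm nose and a 92 mm rim; origin at the centre of its underside. Leave it alone.
- jacket: The smaller of two round mould jackets: pale open-topped cup fixed to the bench, 112 mm outside diameter, 96 mm inside, 115 mm tall; origin at the centre of its underside, z up. It holds a seat ring 20 mm tall whose taper matches the core: 73 mm wide at the top, 48 mm below. Rigid, under 1 mm of give at 20 N; the mould cracks if the core is pushed into it with over 25 N.
- jacket_mouth (a point): Centre of the small jacket's mouth, 115 mm above the bench. The seat ring in it slides down stiffly (about 9 N, the core's weight included) and stays where it is left. It starts 4 to 28 mm above a rigid stop whose height is not known: the core first sits with its underside 13 to 61 mm above the bench, and ends, fully home, at 9 to 34 mm. Only the rise in force tells that it is home.
- jacket_big: The larger round jacket, 128 mm in outside diameter, 115 mm tall, with a wider seat ring; fixed to the bench; origin at the centre of its underside. Not the one for this core.
- mould_square: A square open mould, 105 mm wide and 70 mm tall, fixed to the bench; origin at the centre of its underside. Not used.
- cup_tall: Loose clear plastic cup, 150 mm tall, mouth 92 mm; origin at the centre of its underside. Leave it alone.
- cup_short: Loose clear plastic cup, 100 mm tall, mouth 86 mm; origin at the centre of its underside. Leave it alone.
- jar: Loose white jar, 110 mm tall, 84 mm in diameter; origin at the centre of its underside. Leave it alone.
- spatula: Spatula, 150 mm long, lying on the bench between the cores; its origin is under its middle. Leave it alone.
- weight: Loose steel weight, 56 mm in diameter, 50 mm tall; origin at the centre of its underside. Leave it alone.
Not all that is in view belongs to the job. What is shaped like the core but purple or yellow is not meant.

How it is judged:
By the outcome, as a careful person would: the job done as asked, in the order asked, and still so for the second after the job is handed in, with the robot touching nothing.
It also fails if it takes over 72 s, if anything falls off the work surface, if the arm or the gripper's body presses on something with over 40 N, if the wrist force passes 120 N, or if a joint passes its speed limit or range.

## Robot

A 6-joint arm with a two-finger parallel gripper is mounted at the origin on the work surface. World frame = base frame: x ahead of the robot, y to its left, z up, the work surface at z = 0. Lengths are in m, angles in degrees, forces in N, time in s.
With the tool pointing down it reaches from about 0.375 to 0.9 m from the base axis. Payload 3.1 kg.
Tool frame: the origin (TCP) lies between the finger pads; the fingertips stand 11 mm ahead of it and the grasp point (between the pads) lies 8 mm behind it; z points along the fingers, y is the line along which they close (so a half turn about z gives the same grasp; the last joint's range is limited). The gripper opens to 87 mm and grips with 3 to 60 N. Pads are 19 mm wide; open, the fingers measure 117 mm over their backs; the gripper's body (75 mm by 190 mm) begins 51 mm behind the grasp point.
Start: joints at [58.47, 30.224, 82.088, -0, 67.689, -10.227], TCP at [0.227, 0.582, 0.213] pointing down, gripper open.
Joint ranges: [-176.69, 176.69], [-43.24, 126.21], [12.49, 139.97], [-82, 262], [0, 151.66], [-163.58, 163.58]. Speed limits (degrees/s): [159.86, 159.86, 180, 180, 180, 180].

## Interface

Orientations are given as a 3x3 rotation matrix whose columns are the frame's x, y, z axes.
In Python, from rig import bot gives the robot as it stands.
- The arm moves only by the tool apply_moves, never from a script. Its argument "steps" is a list that holds one entry, the list of rows, each a list of 7 numbers: the shift along the tool's x, y, z in cm, then the turn, a rotation vector about the tool's x, y, z in degrees, then the gripper command: -1 is shut, 1 is fully open, values between are in proportion. In form: [[[dx, dy, dz, rx, ry, rz, jaw], ...]]. A call has 1 to 20 rows; each row is the pose to reach, as a shift and turn from the pose commanded when the call began, along the tool's axes at that moment; what a row does not reach only later rows make up. A row lasts 1/8 s, in which the tool goes at most 62.5 mm and 10.7 degrees, less where a joint would pass 70% of its speed; a pose out of reach is approached as far as the arm can. A call with a gripper value outside its range is refused whole. The fingers move at their own pace and stop on an object; the grip force is fixed at half the most. Time passes only in rows, so rows that repeat a pose let the fingers close. It gives the time, the measured TCP pose, the force, the opening and the grip force at its end, in the units of the state.
- bot.read_state(): the state, without advancing time (a new reading comes with each control period).
- bot.capture(name): name is "scene" or "top" or "wrist"; returns the picture (400x640x3 uint8, blue, green, red); there is no depth.
- bot.camera_model(name): a dict with "intrinsics" (3x3 intrinsics, pixels), "R" (3x3) and "t" (3): a world point X has camera coordinates R X + t. Camera axes: x right, y down, z forward; pixel columns grow to the right and rows downward; lengths in m; the calibration is good to about 2 mm. A picture is of the moment at which its call begins: read the wrist's pose just before it. camera_model takes no time and is no camera call; for the wrist camera it gives the pose at the moment of the call.
- bot.hand_in(): hands the job in; it is judged then, once.
The state is a dict: "time_s": time; "joint_positions": joint angles; "qvel": joint speeds; "tau": joint torques, N m; "position": TCP position; "tcp_rot": TCP orientation; "force": force on the tool from outside, world axes, zero at the start; "moment": the same for the moment, N m; "opening": opening from 0.0 (shut) to 1.0 (fully open); "grasp_force": force on a finger pad.
Only numpy, scipy, OpenCV 4.12 (cv2) and the standard library are available. Lean on these libraries where they do the work, as an engineer would, in place of code of your own. Each camera call takes 0.05 s, during which the arm holds its last target. There are 200 camera calls.

## Working session

There is one attempt and no reset: what is moved stays moved. The work goes in short steps, Python scripts to look and compute and a tool call to move; the robot and the scene stay as the last step left them, time stands still between calls to the robot, and variables do not carry over. Pictures are saved under pics/ and viewed, at most 10 in all, crops included, and the job is handed in when it is done.

Besides the shell and the picture viewer there is one more tool, called after ">>>" as name(argument=value, ...), one argument or row to a line, values as JSON. apply_moves: Moves the arm, as the interface text tells. Its arguments: {"type":"object","properties":{"steps":{"type":"array","items":{"type":"array","items":{"type":"array","items":{"type":"number"}}}}},"required":["steps"]}

```bash
mkdir -p pics; cat > h.py <<'E'
import numpy as np, cv2
from rig import bot
def ray(cam,u,v):
    K,R,t=[np.array(cam[k],float) for k in("intrinsics","R","t")]
    d=R.T@np.linalg.solve(K,[u,v,1.]); return -R.T@t,d
def onz(cam,u,v,z):
    o,d=ray(cam,u,v); return o+d*(z-o[2])/d[2]
def proj(cam,X):
    K,R,t=[np.array(cam[k],float) for k in("intrinsics","R","t")]
    p=K@(R@np.array(X,float)+t); return p[:2]/p[2]
E
python3 - <<'E'
from h import *
for n in("scene","top"):
    im=bot.capture(n); cv2.imwrite(f"pics/{n}0.png",im)
    c=bot.camera_model(n); R=np.array(c["R"]);print(n,-R.T@np.array(c["t"]),R[2])
s=bot.read_state();print({k:s[k] for k in("time_s","position","tcp_rot","force","opening")})
E
```

```text
scene [1.18102165 0.34511863 1.22760179] [-0.52764719 -0.25166682 -0.81132746]
top [ 0.16229059 -0.01416381  1.5135687 ] [ 0.18990113  0.0219418  -0.98155801]
{'time_s': 0.1, 'position': array([0.22668483, 0.58172337, 0.21209505]), 'tcp_rot': array([[-9.31658032e-01,  3.63334980e-01, -1.00141018e-03],
       [ 3.63336202e-01,  9.31656657e-01, -1.63638856e-03],
       [ 3.38413250e-04, -1.88840312e-03, -9.99998160e-01]]), 'force': array([ 0.61304334,  0.00899256, -0.06539826]), 'opening': 0.9955092228392478}
```

View pics/scene0.png

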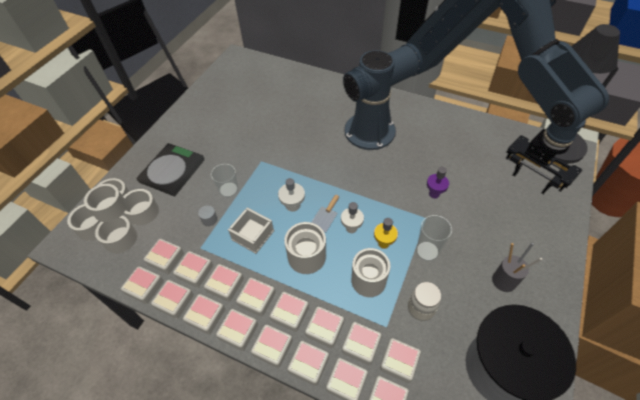

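View pics/top0.png

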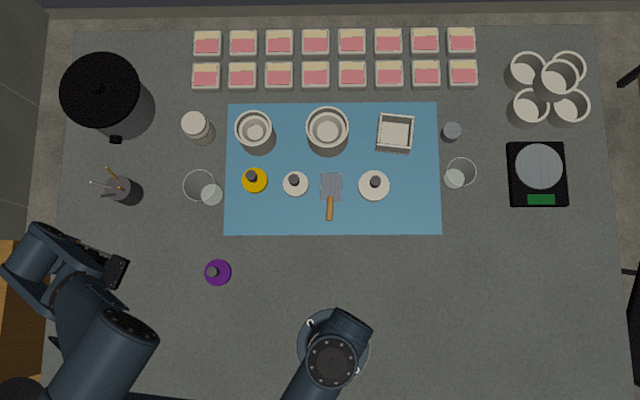

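In the top picture the pale cores are at (295,183) and (374,185); yellow (255,180) and purple (217,272) are decoys. The one at (295,183) has the smaller rim. The round jackets are at (254,130) and (327,128), and the left one looks smaller. I'll measure both pairs to confirm.

```bash
cat > m.py <<'E'
from h import *
im={n:bot.capture(n) for n in("top","scene")}; cam={n:bot.camera_model(n) for n in im}
def blob(n,u,v,r,lo,hi,zs,tag,fill=True):
    hsv=cv2.cvtColor(im[n],cv2.COLOR_BGR2HSV); m=cv2.inRange(hsv,np.array(lo),np.array(hi))
    w=np.zeros_like(m); cv2.circle(w,(u,v),r,255,-1); m&=w
    c=max(cv2.findContours(m,cv2.RETR_EXTERNAL,cv2.CHAIN_APPROX_NONE)[0],key=cv2.contourArea)
    P=np.array([onz(cam[n],x,y,zs)[:2] for x,y in cv2.convexHull(c)[:,0]],np.float32)
    ctr,rad=cv2.minEnclosingCircle(P); e=cv2.fitEllipse(P)
    print(tag,n,"bbox",cv2.boundingRect(c),"circle",np.round(ctr,4),round(2e3*rad,1),"ell",np.round(e[0],4),np.round(np.array(e[1])*1e3,1))
pale=((0,0,105),(40,70,255))
for tag,u,v,r,z in(("core",295,183,18,.07),("coreB",374,185,22,.07),("jack",254,130,24,.115),("jackB",327,128,26,.115)):
    blob("top",u,v,r,*pale,z,tag)
for tag,u,v,r,z in(("core",352,218,17,.07),("jack",371,264,23,.115)):
    blob("scene",u,v,r,*pale,z,tag)
a=cv2.resize(im["top"][95:210,225:400],None,fx=4,fy=4,interpolation=cv2.INTER_CUBIC)
cv2.imwrite("pics/crop1.png",a)
for n,p in(("top",[(296,181),(254,130)]),("scene",[(352,209),(371,264)])):
    for (u,v) in p: print(n,(u,v),im[n][v,u],onz(cam[n],u,v,.14))
E
python3 m.py
```

```text
core top bbox (283, 171, 25, 26) circle [0.4642 0.1053] 76.9 ell [0.4641 0.106 ] [73.7 76. ]
coreB top bbox (358, 170, 32, 31) circle [ 0.4576 -0.123 ] 92.0 ell [ 0.4575 -0.1232] [89.9 91.3]
jack top bbox (234, 110, 38, 37) circle [0.6216 0.2288] 112.5 ell [0.6213 0.2282] [109.4 111.7]
jackB top bbox (306, 106, 43, 42) circle [0.6235 0.0118] 128.4 ell [0.6231 0.012 ] [125.9 127.3]
core scene bbox (342, 209, 21, 23) circle [0.4731 0.1091] 89.6 ell [0.4703 0.1087] [69.4 91.7]
jack scene bbox (353, 249, 37, 39) circle [0.6321 0.2303] 125.3 ell [0.632  0.2313] [108.7 127.5]
top (296, 181) [92 94 99] [0.45657611 0.09788292 0.14      ]
top (254, 130) [155 167 171] [0.60642063 0.21953622 0.14      ]
scene (352, 209) [85 84 85] [0.47829887 0.10986254 0.14      ]
scene (371, 264) [110 118 121] [0.63447383 0.23158069 0.14      ]
```

View pics/crop1.png

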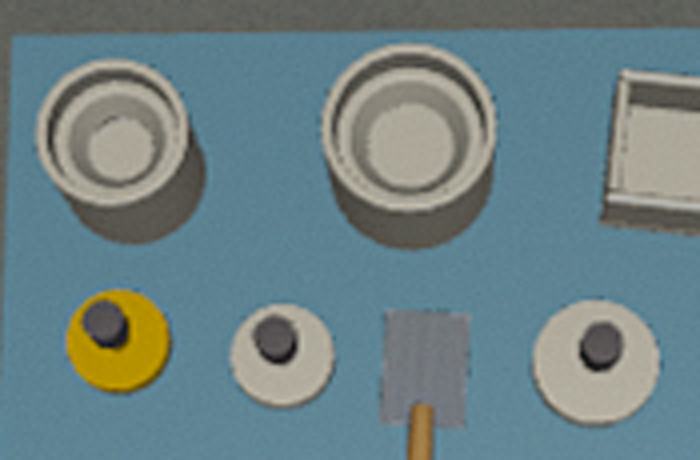

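Fitted diameters are 77 and 92 mm for the pale cores, and 112 and 128 mm for the jackets. All four match the spec, so the target core is at (0.464, 0.106) and the target jacket at (0.621, 0.228). Next I move above the core and align the tool with the world axes.

>>> apply_moves(
  steps=[
    [[-5, -4.5, -4, 0, 0, 9, 1], [-10, -9, -4, 0, 0, 18, 1], [-15, -13.5, -4, 0, 0, 27, 1], [-20, -18, -4, 0, 0, 36, 1], [-25, -22.6, -4, 0, 0, 45, 1], [-30, -27.2, -4, 0, 0, 54, 1], [-35, -31.7, -4, 0, 0, 62, 1], [-39.4, -35.7, -4, 0, 0, 68.7, 1], [-39.4, -35.7, -4, 0, 0, 68.7, 1], [-39.4, -35.7, -4, 0, 0, 68.7, 1], [-39.4, -35.7, -4, 0, 0, 68.7, 1], [-39.4, -35.7, -4, 0, 0, 68.7, 1], [-39.4, -35.7, -4, 0, 0, 68.7, 1], [-39.4, -35.7, -4, 0, 0, 68.7, 1]],
  ],
)

```text
time_s: 1.95
position: [0.4641, 0.1073, 0.253]
tcp_rot: [[-0.001, 1.0, 0.0], [1.0, 0.001, 0.0], [0.0, 0.0, -1.0]]
force: [-0.4, -0.4, -0.3]
opening: 1.001
grasp_force: 0.0
```

```bash
python3 - <<'E'
from h import *
s=bot.read_state();print(s["time_s"],s["position"],np.round(s["tcp_rot"],4),s["force"],s["joint_positions"])
c=bot.camera_model("wrist");im=bot.capture("wrist");cv2.imwrite("pics/w1.png",im)
R=np.array(c["R"]);print(-R.T@np.array(c["t"]),R[2])
print(proj(c,[.464,.106,.14]),proj(c,[.464,.106,.074]),proj(c,[.621,.2285,.115]))
E
```

```text
1.95 [0.46408616 0.10727396 0.25302349] [[-0.0014  1.      0.    ]
 [ 1.      0.0014  0.    ]
 [ 0.      0.     -1.    ]] [-0.35491813 -0.44818663 -0.27119351] [-4.61217863e-01  1.57135055e+01  9.98851102e+01  1.25570547e-03
  6.43999805e+01 -5.42770668e-01]
[0.46416801 0.18352312 0.42395404] [ 4.77882865e-04 -2.73893634e-01 -9.61759871e-01]
[318.90131208 197.57846051] [318.95331958 181.5490788 ] [500.88004009  53.30140701]
```

View pics/w1.png

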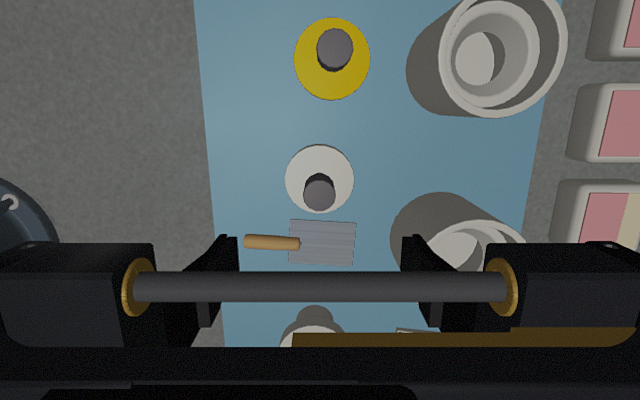

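The wrist picture shows the small pale core at (320,179), its knob top near (319,192) and the small jacket's mouth near (503,53). Both are close to the predicted pixels, so I'll refine from this view.

```bash
python3 - <<'E'
from h import *
c=bot.camera_model("wrist");im=cv2.imread("pics/w1.png");hsv=cv2.cvtColor(im,cv2.COLOR_BGR2HSV)
def fit(m,z,tag):
    k=max(cv2.findContours(m,cv2.RETR_EXTERNAL,cv2.CHAIN_APPROX_NONE)[0],key=cv2.contourArea)
    P=np.array([onz(c,x,y,z)[:2] for x,y in cv2.convexHull(k)[:,0]],np.float32)
    a=cv2.minEnclosingCircle(P);e=cv2.fitEllipse(P)
    print(tag,cv2.boundingRect(k),np.round(a[0],4),2e3*a[1],np.round(e[0],4),np.round(1e3*np.array(e[1]),1))
def win(u,v,r):
    w=np.zeros(im.shape[:2],np.uint8);cv2.circle(w,(u,v),r,255,-1);return w
pale=cv2.inRange(hsv,(0,0,110),(40,70,255))
fit(pale&win(320,179,45),.073,"rim")
kb=cv2.inRange(hsv,(0,0,0),(180,60,135))&~pale
print(im[192,319],im[205,319],hsv[192,319],hsv[170,319],hsv[207,319])
fit(kb&win(319,192,24)&cv2.inRange(hsv,(0,0,60),(180,255,110)),.14,"knob")
fit(pale&win(503,53,66),.115,"jack")
for v in range(166,216,3): print(v,im[v,319],end=" ")
E
```

```text
rim (285, 145, 69, 68) [0.464  0.1076] 75.41919499635696 [0.4641 0.1076] [74.4 75. ]
[ 99  96 100] [92 90 92] [158  10 100] [ 26  12 176] [150  11  96]
knob (303, 180, 33, 31) [0.4642 0.1084] 29.454870149493217 [0.4641 0.1082] [28.3 28.9]
jack (438, 0, 130, 118) [0.6219 0.2298] 111.174575984478 [0.6214 0.2271] [100.7 111.7]
166 [166 174 175] 169 [167 173 173] 172 [133 142 142] 175 [35 37 37] 178 [40 41 42] 181 [102  97 102] 184 [100  99 102] 187 [ 99  94 101] 190 [98 96 97] 193 [99 95 98] 196 [95 94 98] 199 [98 94 99] 202 [94 93 97] 205 [92 90 92] 208 [91 90 92] 211 [140 148 151] 214 [149 132  97]
```

Two views agree, putting the core at (0.464, 0.108) with a 28–29 mm knob. I descend so the TCP is at 0.120 m and grip.

>>> apply_moves(
  steps=[
    [[0.05, 0, 4, 0, 0, 0, 1], [0.05, 0, 8, 0, 0, 0, 1], [0.05, 0, 11, 0, 0, 0, 1], [0.05, 0, 12.5, 0, 0, 0, 1], [0.05, 0, 13.3, 0, 0, 0, 1], [0.05, 0, 13.3, 0, 0, 0, 1], [0.05, 0, 13.3, 0, 0, 0, 1], [0.05, 0, 13.3, 0, 0, 0, -0.1], [0.05, 0, 13.3, 0, 0, 0, -0.5], [0.05, 0, 13.3, 0, 0, 0, -1], [0.05, 0, 13.3, 0, 0, 0, -1], [0.05, 0, 13.3, 0, 0, 0, -1], [0.05, 0, 13.3, 0, 0, 0, -1], [0.05, 0, 13.3, 0, 0, 0, -1], [0.05, 0, 13.3, 0, 0, 0, -1], [0.05, 0, 13.3, 0, 0, 0, -1]],
  ],
)

```text
time_s: 4.0
position: [0.4643, 0.107, 0.1199]
tcp_rot: [[0.0, 1.0, -0.0], [1.0, -0.0, -0.0], [-0.0, -0.0, -1.0]]
force: [-0.8, -1.1, 0.2]
opening: 0.333
grasp_force: 30.0
```

>>> apply_moves(
  steps=[
    [[0, 0, -1, 0, 0, 0, -1], [0, 0, -3, 0, 0, 0, -1], [0, 0, -6, 0, 0, 0, -1], [0, 0, -9, 0, 0, 0, -1], [0, 0, -12, 0, 0, 0, -1], [0, 0, -15, 0, 0, 0, -1], [0, 0, -16.5, 0, 0, 0, -1], [0, 0, -16.5, 0, 0, 0, -1], [2, 3, -16.5, 0, 0, 0, -1], [5, 6.5, -16.5, 0, 0, 0, -1], [8, 10, -16.5, 0, 0, 0, -1], [10, 13, -16.5, 0, 0, 0, -1], [11.5, 15, -16.5, 0, 0, 0, -1], [12.1, 15.7, -16.5, 0, 0, 0, -1], [12.1, 15.7, -16.5, 0, 0, 0, -1], [12.1, 15.7, -16.5, 0, 0, 0, -1], [12.1, 15.7, -16.5, 0, 0, 0, -1], [12.1, 15.7, -16.5, 0, 0, 0, -1]],
  ],
)

```text
time_s: 6.25
position: [0.6211, 0.2277, 0.2853]
tcp_rot: [[0.0, 1.0, 0.0], [1.0, -0.0, -0.0], [-0.0, 0.0, -1.0]]
force: [0.2, 0.0, -3.8]
opening: 0.332
grasp_force: 30.0
```

```bash
python3 - <<'E'
from h import *
s=bot.read_state();print(s["time_s"],s["position"],s["force"],s["grasp_force"])
c=bot.camera_model("wrist");a=bot.capture("wrist");b=bot.capture("top");t=bot.camera_model("top");d=bot.capture("scene");e=bot.camera_model("scene")
cv2.imwrite("pics/w2.png",a);cv2.imwrite("pics/t2.png",b);cv2.imwrite("pics/s2.png",d)
print(proj(c,[.621,.229,.115]),proj(t,[.621,.229,.115]),proj(e,[.621,.229,.115]))
o=np.hstack([cv2.resize(b[80:190,190:330],(400,314)),cv2.resize(d[180:320,290:470],(400,314))])
o=np.vstack([o,np.hstack([cv2.resize(a,(440,275)),np.zeros((275,360,3),np.uint8)])]);cv2.imwrite("pics/m2.png",o)
E
```

```text
6.25 [0.62109562 0.22765981 0.28534558] [ 0.23024843  0.01058804 -3.7585275 ] 29.99662309885025
[318.91810643 180.89949911] [252.2738604  127.87741253] [371.11688641 263.74818187]
```

View pics/m2.png

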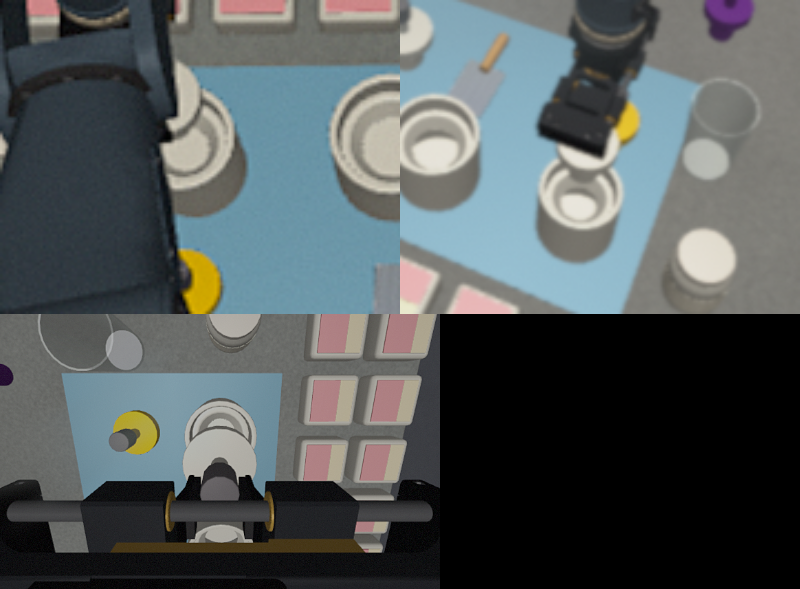

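The core hangs upright over the small jacket: it is at (590,145) in the scene crop with the mouth at (580,190) below, and in the wrist view the jacket arc is centred behind the core. I'll refine the jacket centre from its visible arc.

```bash
python3 - <<'E'
from h import *
from scipy.optimize import least_squares
def circ(P,r):
    f=lambda p:np.hypot(*(P-p[:2]).T)-p[2]
    q=least_squares(f,[*P.mean(0),r],loss="soft_l1",f_scale=.0007);g=least_squares(lambda p:f([*p,r]),q.x[:2],loss="soft_l1",f_scale=.0007)
    print("free",np.round(q.x,4),"fixed r",np.round(g.x,4),"rms",np.sqrt(np.mean(g.fun**2)),len(P))
c=bot.camera_model("wrist");im=cv2.imread("pics/w2.png")
hsv=cv2.cvtColor(im,cv2.COLOR_BGR2HSV);m=cv2.inRange(hsv,(0,0,110),(40,70,255))
# outermost pale pixel along rays from expected mouth centre, upper arc
P=[]
for a in np.arange(-180,1,3):
    d=np.array([np.cos(np.radians(a)),np.sin(np.radians(a))])
    hit=[r for r in np.arange(40,62,.5) if m[tuple((np.array([319,181])+r*d).round().astype(int)[::-1])]]
    if hit: P.append(onz(c,*(np.array([319,181])+(max(hit)+.25)*d),.115)[:2])
circ(np.array(P),.056)
# whole-rim top view arc
t=bot.camera_model("top");i0=cv2.imread("pics/top0.png");m=cv2.inRange(cv2.cvtColor(i0,cv2.COLOR_BGR2HSV),(0,0,110),(40,70,255))
P=[]
for a in np.arange(0,360,6):
    d=np.array([np.cos(np.radians(a)),np.sin(np.radians(a))]);hit=[r for r in np.arange(14,23,.25) if m[tuple((np.array([252.5,128])+r*d).round().astype(int)[::-1])]]
    if hit:P.append(onz(t,*(np.array([252.5,128])+(max(hit)+.1)*d),.115)[:2])
circ(np.array(P),.056)
E
```

```text
free [0.6228 0.2311 0.0549] fixed r [0.6228 0.2298] rms 0.0006304358990961453 61
free [0.6215 0.2281 0.0554] fixed r [0.6215 0.2282] rms 0.0012345663438716613 60
```

Jacket centre is about (0.622, 0.229). I nudge to it and descend so the core's underside is around 70 mm, still above any possible seat.

>>> apply_moves(
  steps=[
    [[0.1, 0.1, 0, 0, 0, 0, -1], [0.1, 0.1, 0, 0, 0, 0, -1], [0.1, 0.1, 2, 0, 0, 0, -1], [0.1, 0.1, 4, 0, 0, 0, -1], [0.1, 0.1, 6, 0, 0, 0, -1], [0.1, 0.1, 7.5, 0, 0, 0, -1], [0.1, 0.1, 8.5, 0, 0, 0, -1], [0.1, 0.1, 9.3, 0, 0, 0, -1], [0.1, 0.1, 9.6, 0, 0, 0, -1], [0.1, 0.1, 9.6, 0, 0, 0, -1], [0.1, 0.1, 9.6, 0, 0, 0, -1], [0.1, 0.1, 9.6, 0, 0, 0, -1]],
  ],
)

```text
time_s: 7.9
position: [0.6227, 0.2291, 0.1895]
tcp_rot: [[0.0, 1.0, 0.001], [1.0, -0.0, 0.0], [0.0, 0.001, -1.0]]
force: [0.2, -0.2, -2.9]
opening: 0.334
grasp_force: 30.0
```

>>> apply_moves(
  steps=[
    [[0, 0, 0.1, 0, 0, 0, -1], [0, 0, 0.2, 0, 0, 0, -1], [0, 0, 0.3, 0, 0, 0, -1], [0, 0, 0.4, 0, 0, 0, -1], [0, 0, 0.4, 0, 0, 0, -1]],
  ],
)

```text
time_s: 8.52
position: [0.6223, 0.229, 0.1848]
tcp_rot: [[0.0, 1.0, -0.0], [1.0, -0.0, -0.0], [-0.0, -0.0, -1.0]]
force: [0.6, 0.6, -3.4]
opening: 0.335
grasp_force: 30.0
```

>>> apply_moves(
  steps=[
    [[0, 0, 0.1, 0, 0, 0, -1], [0, 0, 0.2, 0, 0, 0, -1], [0, 0, 0.3, 0, 0, 0, -1], [0, 0, 0.4, 0, 0, 0, -1], [0, 0, 0.4, 0, 0, 0, -1]],
  ],
)

```text
time_s: 9.15
position: [0.6223, 0.229, 0.1808]
tcp_rot: [[0.0, 1.0, -0.0], [1.0, -0.0, -0.0], [-0.0, -0.0, -1.0]]
force: [0.6, 1.0, -3.8]
opening: 0.33
grasp_force: 30.0
```

>>> apply_moves(
  steps=[
    [[0, 0, 0.1, 0, 0, 0, -1], [0, 0, 0.2, 0, 0, 0, -1], [0, 0, 0.3, 0, 0, 0, -1], [0, 0, 0.3, 0, 0, 0, -1]],
  ],
)

```text
time_s: 9.65
position: [0.6223, 0.229, 0.1778]
tcp_rot: [[0.0, 1.0, -0.0], [1.0, -0.0, -0.0], [-0.0, -0.0, -1.0]]
force: [-0.1, -0.3, -3.8]
opening: 0.332
grasp_force: 30.0
```

>>> apply_moves(
  steps=[
    [[0, 0, 0.1, 0, 0, 0, -1], [0, 0, 0.2, 0, 0, 0, -1], [0, 0, 0.3, 0, 0, 0, -1], [0, 0, 0.3, 0, 0, 0, -1]],
  ],
)

```text
time_s: 10.15
position: [0.6223, 0.229, 0.1748]
tcp_rot: [[0.0, 1.0, -0.0], [1.0, -0.0, -0.0], [-0.0, -0.0, -1.0]]
force: [0.2, 0.4, -3.3]
opening: 0.334
grasp_force: 30.0
```

>>> apply_moves(
  steps=[
    [[0, 0, 0.1, 0, 0, 0, -1], [0, 0, 0.2, 0, 0, 0, -1], [0, 0, 0.3, 0, 0, 0, -1], [0, 0, 0.3, 0, 0, 0, -1]],
  ],
)

```text
time_s: 10.65
position: [0.6223, 0.229, 0.1718]
tcp_rot: [[0.0, 1.0, -0.0], [1.0, -0.0, -0.0], [-0.0, -0.0, -1.0]]
force: [0.2, -0.0, -2.5]
opening: 0.331
grasp_force: 30.0
```

>>> apply_moves(
  steps=[
    [[0, 0, 0.1, 0, 0, 0, -1], [0, 0, 0.2, 0, 0, 0, -1], [0, 0, 0.2, 0, 0, 0, -1], [0, 0, 0.2, 0, 0, 0, -1]],
  ],
)

```text
time_s: 11.15
position: [0.6224, 0.229, 0.1699]
tcp_rot: [[0.0, 1.0, 0.0], [1.0, -0.0, -0.0], [-0.0, 0.0, -1.0]]
force: [-1.3, -0.3, -3.7]
opening: 0.331
grasp_force: 30.0
```

>>> apply_moves(
  steps=[
    [[0, 0, 0.1, 0, 0, 0, -1], [0, 0, 0.2, 0, 0, 0, -1], [0, 0, 0.3, 0, 0, 0, -1], [0, 0, 0.3, 0, 0, 0, -1]],
  ],
)

```text
time_s: 11.65
position: [0.6223, 0.229, 0.1668]
tcp_rot: [[0.0, 1.0, -0.0], [1.0, -0.0, -0.0], [-0.0, -0.0, -1.0]]
force: [0.6, -0.2, -3.0]
opening: 0.328
grasp_force: 30.0
```

>>> apply_moves(
  steps=[
    [[0, 0, 0.1, 0, 0, 0, -1], [0, 0, 0.2, 0, 0, 0, -1], [0, 0, 0.3, 0, 0, 0, -1], [0, 0, 0.3, 0, 0, 0, -1]],
  ],
)

```text
time_s: 12.15
position: [0.6223, 0.229, 0.1638]
tcp_rot: [[0.0, 1.0, -0.0], [1.0, -0.0, -0.0], [-0.0, -0.0, -1.0]]
force: [-0.8, -0.1, -2.6]
opening: 0.331
grasp_force: 30.0
```

>>> apply_moves(
  steps=[
    [[0, 0, 0.1, 0, 0, 0, -1], [0, 0, 0.2, 0, 0, 0, -1], [0, 0, 0.3, 0, 0, 0, -1], [0, 0, 0.3, 0, 0, 0, -1]],
  ],
)

```text
time_s: 12.65
position: [0.6224, 0.2291, 0.1609]
tcp_rot: [[0.0, 1.0, -0.0], [1.0, -0.0, 0.0], [0.0, -0.0, -1.0]]
force: [-0.1, 0.0, -3.6]
opening: 0.333
grasp_force: 30.0
```

>>> apply_moves(
  steps=[
    [[0, 0, 0.1, 0, 0, 0, -1], [0, 0, 0.2, 0, 0, 0, -1], [0, 0, 0.3, 0, 0, 0, -1], [0, 0, 0.3, 0, 0, 0, -1]],
  ],
)

```text
time_s: 13.15
position: [0.6228, 0.2293, 0.1594]
tcp_rot: [[-0.0, 1.0, 0.002], [1.0, 0.0, 0.001], [0.001, 0.002, -1.0]]
force: [-1.9, 0.2, 4.7]
opening: 0.331
grasp_force: 30.0
```

Contact: the force went from −3.6 to +4.7 N with the core's underside at about 39 mm. I ease off slightly, open, and rise.

>>> apply_moves(
  steps=[
    [[0, -0.03, -0.05, 0, 0, 0, -1], [0, -0.03, -0.1, 0, 0, 0, -1], [0, -0.03, -0.1, 0, 0, 0, -1], [0, -0.03, -0.1, 0, 0, 0, -0.2], [0, -0.03, -0.1, 0, 0, 0, 0.2], [0, -0.03, -0.1, 0, 0, 0, 0.6], [0, -0.03, -0.1, 0, 0, 0, 0.8], [0, -0.03, -0.1, 0, 0, 0, 0.8], [0, -0.03, -0.1, 0, 0, 0, 0.8], [0, -0.03, -1, 0, 0, 0, 0.8], [0, -0.03, -3, 0, 0, 0, 0.8], [0, -0.03, -5, 0, 0, 0, 0.8], [0, -0.03, -7, 0, 0, 0, 0.8], [0, -0.03, -8, 0, 0, 0, 0.8], [0, -0.03, -8, 0, 0, 0, 0.8], [0, -0.03, -8, 0, 0, 0, 0.8], [0, -0.03, -8, 0, 0, 0, 0.8], [0, -0.03, -8, 0, 0, 0, 0.8]],
  ],
)

```text
time_s: 15.4
position: [0.6218, 0.229, 0.2372]
tcp_rot: [[0.0, 1.0, -0.001], [1.0, -0.0, -0.0], [-0.0, -0.001, -1.0]]
force: [0.1, 0.1, -0.6]
opening: 0.904
grasp_force: 0.0
```

```bash
cat > w.py <<'E'
import sys
from h import *
zk=float(sys.argv[1]);tag=sys.argv[2]
s=bot.read_state();print(s["time_s"],s["position"],s["force"])
c=bot.camera_model("wrist");a=bot.capture("wrist");d=bot.capture("scene");cv2.imwrite(f"pics/w{tag}.png",a)
p=proj(c,[.622,.229,zk]);q=proj(c,[.622,.229,zk-.066]);print(p,q)
hsv=cv2.cvtColor(a,cv2.COLOR_BGR2HSV)
for z,u,r,lo,hi in((zk,p,24,(0,0,60),(180,255,112)),(zk-.067,q,48,(0,0,113),(40,70,255))):
    w=np.zeros(a.shape[:2],np.uint8);cv2.circle(w,tuple(int(round(x)) for x in u),r,255,-1)
    k=max(cv2.findContours(w&cv2.inRange(hsv,lo,hi),cv2.RETR_EXTERNAL,cv2.CHAIN_APPROX_NONE)[0],key=cv2.contourArea)
    P=np.array([onz(c,x,y,z)[:2] for x,y in cv2.convexHull(k)[:,0]],np.float32)
    m=cv2.minEnclosingCircle(P);print(z,cv2.boundingRect(k),np.round(m[0],4),round(2e3*m[1],1))
cv2.imwrite(f"pics/m{tag}.png",np.hstack([cv2.resize(a[:,140:500],(420,467)),cv2.resize(d[200:310,320:410],(380,467))]))
E
python3 w.py 0.179 3
```

```text
15.4 [0.62180254 0.22897061 0.2371889 ] [ 0.06774627  0.09827964 -0.59273589]
[319.33929121 215.57814052] [319.405098   192.98839758]
0.179 (297, 195, 44, 46) [0.6221 0.2272] 35.0
0.11199999999999999 (274, 145, 93, 83) [0.6225 0.2352] 86.1
```

View pics/m3.png

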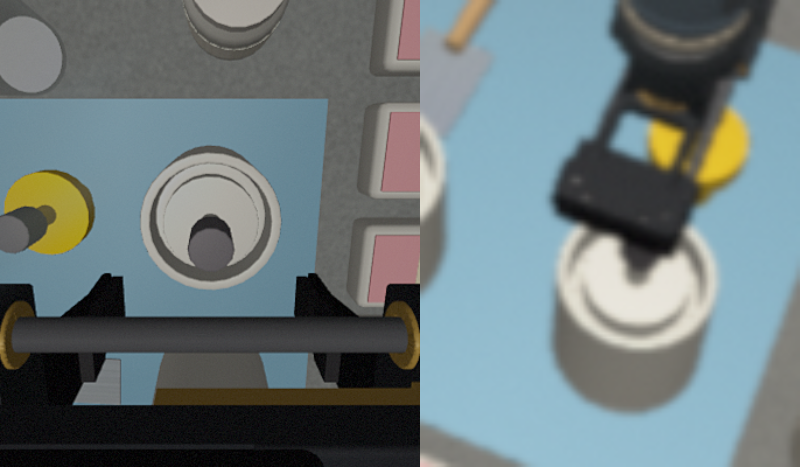

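The core is released, upright and centred in the jacket: knob top near wrist pixel (320,212), with the rim concentric in the mouth. Now I close the fingers and come down just above the knob.

>>> apply_moves(
  steps=[
    [[0, 0, 0, 0, 0, 0, -1], [0, 0, 0, 0, 0, 0, -1], [0, 0, 0, 0, 0, 0, -1], [0, 0, 0, 0, 0, 0, -1], [0, 0, 0, 0, 0, 0, -1], [0, 0, 0, 0, 0, 0, -1], [0, 0, 1, 0, 0, 0, -1], [0, 0, 2, 0, 0, 0, -1], [0, 0, 3, 0, 0, 0, -1], [0, 0, 3.7, 0, 0, 0, -1], [0, 0, 4.2, 0, 0, 0, -1], [0, 0, 4.2, 0, 0, 0, -1], [0, 0, 4.2, 0, 0, 0, -1], [0, 0, 4.2, 0, 0, 0, -1]],
  ],
)

```text
time_s: 17.25
position: [0.6224, 0.2291, 0.1964]
tcp_rot: [[0.0, 1.0, 0.001], [1.0, -0.0, 0.0], [0.0, 0.001, -1.0]]
force: [-0.2, 0.7, 0.4]
opening: 0.008
grasp_force: 0.0
```

>>> apply_moves(
  steps=[
    [[0, 0, 0.1, 0, 0, 0, -1], [0, 0, 0.2, 0, 0, 0, -1], [0, 0, 0.3, 0, 0, 0, -1], [0, 0, 0.3, 0, 0, 0, -1], [0, 0, 0.3, 0, 0, 0, -1]],
  ],
)

```text
time_s: 17.88
position: [0.6221, 0.229, 0.1929]
tcp_rot: [[-0.0, 1.0, -0.0], [1.0, 0.0, 0.0], [0.0, -0.0, -1.0]]
force: [-0.2, 0.1, -0.4]
opening: 0.007
grasp_force: 0.0
```

>>> apply_moves(
  steps=[
    [[0, 0, 0.05, 0, 0, 0, -1], [0, 0, 0.1, 0, 0, 0, -1], [0, 0, 0.15, 0, 0, 0, -1], [0, 0, 0.2, 0, 0, 0, -1], [0, 0, 0.25, 0, 0, 0, -1], [0, 0, 0.25, 0, 0, 0, -1]],
  ],
)

```text
time_s: 18.62
position: [0.6221, 0.229, 0.1904]
tcp_rot: [[0.0, 1.0, -0.0], [1.0, -0.0, -0.0], [-0.0, -0.0, -1.0]]
force: [0.5, -0.8, 0.2]
opening: 0.002
grasp_force: 0.0
```

>>> apply_moves(
  steps=[
    [[0, 0, 0.05, 0, 0, 0, -1], [0, 0, 0.1, 0, 0, 0, -1], [0, 0, 0.15, 0, 0, 0, -1], [0, 0, 0.2, 0, 0, 0, -1], [0, 0, 0.2, 0, 0, 0, -1]],
  ],
)

```text
time_s: 19.25
position: [0.6221, 0.229, 0.1884]
tcp_rot: [[0.0, 1.0, -0.0], [1.0, -0.0, -0.0], [-0.0, -0.0, -1.0]]
force: [-0.6, -0.6, -0.5]
opening: 0.005
grasp_force: 0.0
```

>>> apply_moves(
  steps=[
    [[0, 0, 0.05, 0, 0, 0, -1], [0, 0, 0.1, 0, 0, 0, -1], [0, 0, 0.15, 0, 0, 0, -1], [0, 0, 0.2, 0, 0, 0, -1], [0, 0, 0.2, 0, 0, 0, -1]],
  ],
)

```text
time_s: 19.88
position: [0.6221, 0.229, 0.1864]
tcp_rot: [[0.0, 1.0, -0.0], [1.0, -0.0, -0.0], [-0.0, -0.0, -1.0]]
force: [0.1, 1.1, 0.9]
opening: 0.005
grasp_force: 0.0
```

>>> apply_moves(
  steps=[
    [[0, 0, 0.05, 0, 0, 0, -1], [0, 0, 0.1, 0, 0, 0, -1], [0, 0, 0.15, 0, 0, 0, -1], [0, 0, 0.2, 0, 0, 0, -1], [0, 0, 0.2, 0, 0, 0, -1]],
  ],
)

```text
time_s: 20.5
position: [0.6221, 0.229, 0.1844]
tcp_rot: [[0.0, 1.0, -0.0], [1.0, -0.0, -0.0], [-0.0, -0.0, -1.0]]
force: [0.5, 0.3, -0.0]
opening: 0.007
grasp_force: 0.0
```

There's no contact where the knob top was expected, at TCP 0.190. I'll check with a picture.

```bash
python3 w.py 0.172 4; python3 - <<'E'
import cv2,numpy as np
from rig import bot
d=bot.capture("scene");a=cv2.imread("pics/w4.png")
cv2.imwrite("pics/m4.png",np.hstack([cv2.resize(a[150:350,200:440],(480,400)),cv2.resize(d[200:310,330:410],(290,400),interpolation=cv2.INTER_CUBIC)]))
E
```

```text
20.5 [0.6220762  0.22901946 0.1843843 ] [ 0.49541475  0.28215986 -0.01467033]
[318.81038315 239.91981949] [318.91789193 207.60367819]
0.172 (295, 219, 49, 24) [0.6221 0.2289] 28.9
0.10499999999999998 (271, 160, 97, 83) [0.6222 0.2276] 78.2
```

View pics/m4.png

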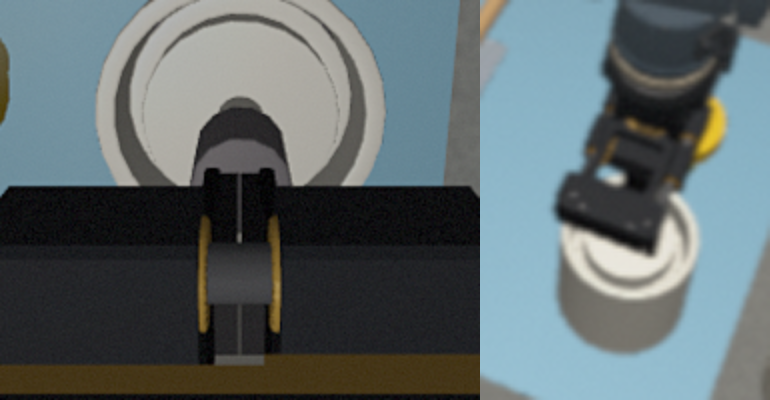

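The closed tips are directly over the knob (crop pixel (240,170)) and just above it, and the core is upright. I continue down gently.

>>> apply_moves(
  steps=[
    [[0, 0, 0.05, 0, 0, 0, -1], [0, 0, 0.1, 0, 0, 0, -1], [0, 0, 0.15, 0, 0, 0, -1], [0, 0, 0.2, 0, 0, 0, -1], [0, 0, 0.2, 0, 0, 0, -1]],
  ],
)

```text
time_s: 21.28
position: [0.6221, 0.229, 0.1824]
tcp_rot: [[0.0, 1.0, -0.0], [1.0, -0.0, -0.0], [-0.0, -0.0, -1.0]]
force: [-0.2, -1.0, 0.3]
opening: 0.003
grasp_force: 0.0
```

>>> apply_moves(
  steps=[
    [[0, 0, 0.05, 0, 0, 0, -1], [0, 0, 0.1, 0, 0, 0, -1], [0, 0, 0.15, 0, 0, 0, -1], [0, 0, 0.2, 0, 0, 0, -1], [0, 0, 0.2, 0, 0, 0, -1]],
  ],
)

```text
time_s: 21.9
position: [0.6221, 0.229, 0.1804]
tcp_rot: [[0.0, 1.0, -0.0], [1.0, -0.0, -0.0], [-0.0, -0.0, -1.0]]
force: [0.4, -0.2, -0.6]
opening: 0.005
grasp_force: 0.0
```

>>> apply_moves(
  steps=[
    [[0, 0, 0.05, 0, 0, 0, -1], [0, 0, 0.1, 0, 0, 0, -1], [0, 0, 0.15, 0, 0, 0, -1], [0, 0, 0.2, 0, 0, 0, -1], [0, 0, 0.2, 0, 0, 0, -1]],
  ],
)

```text
time_s: 22.52
position: [0.6221, 0.229, 0.1784]
tcp_rot: [[0.0, 1.0, -0.0], [1.0, -0.0, -0.0], [-0.0, -0.0, -1.0]]
force: [1.2, 0.6, 0.7]
opening: 0.003
grasp_force: 0.0
```

```bash
python3 - <<'E'
from h import *
# knob height from the released picture w3: width of knob top vs rim, using wrist model at that pose (pure translation from now)
s=bot.read_state();c=bot.camera_model("wrist");print(s["position"],s["force"])
c={k:np.array(v,float) for k,v in c.items()};C=-c["R"].T@c["t"]+np.array([.6218,.22897,.2372])-s["position"];c["t"]=-c["R"]@C
a=cv2.imread("pics/w3.png")
for v in range(184,232,4):
    row=a[v,280:360].astype(int).max(1); print(v,280+np.where(row<118)[0][[0,-1]] if (row<118).any() else None)
print([ (round(z,3),proj(c,[.6221,.229,z])[1].round(1),(proj(c,[.637,.229,z])-proj(c,[.607,.229,z]))[0].round(1)) for z in(.15,.16,.17,.18)])
print(a[200:236:2,320].max(1))
E
```

```text
[0.62205671 0.22902693 0.17841782] [1.24013449 0.57319358 0.6641362 ]
184 [315 325]
188 [310 330]
192 [307 334]
196 [304 337]
200 [303 337]
204 [302 338]
208 [280 339]
212 [280 359]
216 [280 359]
220 [280 359]
224 [282 358]
228 [286 354]
[(0.15, np.float64(204.4), np.float64(36.8)), (0.16, np.float64(208.0), np.float64(38.1)), (0.17, np.float64(211.9), np.float64(39.6)), (0.18, np.float64(216.1), np.float64(41.2))]
[100  99  98  99 100  98  97  98  93  95  94  96  91  91  92  92  84  82]
```

>>> apply_moves(
  steps=[
    [[0, 0, 0.05, 0, 0, 0, -1], [0, 0, 0.1, 0, 0, 0, -1], [0, 0, 0.15, 0, 0, 0, -1], [0, 0, 0.2, 0, 0, 0, -1], [0, 0, 0.2, 0, 0, 0, -1]],
  ],
)

```text
time_s: 23.15
position: [0.6221, 0.229, 0.1764]
tcp_rot: [[0.0, 1.0, -0.0], [1.0, -0.0, -0.0], [-0.0, -0.0, -1.0]]
force: [0.4, -1.0, 0.1]
opening: 0.007
grasp_force: 0.0
```

>>> apply_moves(
  steps=[
    [[0, 0, 0.05, 0, 0, 0, -1], [0, 0, 0.1, 0, 0, 0, -1], [0, 0, 0.15, 0, 0, 0, -1], [0, 0, 0.2, 0, 0, 0, -1], [0, 0, 0.2, 0, 0, 0, -1]],
  ],
)

```text
time_s: 23.78
position: [0.622, 0.229, 0.1744]
tcp_rot: [[0.0, 1.0, -0.0], [1.0, -0.0, -0.0], [-0.0, -0.0, -1.0]]
force: [-0.5, -0.4, -0.2]
opening: 0.004
grasp_force: 0.0
```

>>> apply_moves(
  steps=[
    [[0, 0, 0.05, 0, 0, 0, -1], [0, 0, 0.1, 0, 0, 0, -1], [0, 0, 0.15, 0, 0, 0, -1], [0, 0, 0.2, 0, 0, 0, -1], [0, 0, 0.2, 0, 0, 0, -1]],
  ],
)

```text
time_s: 24.4
position: [0.6221, 0.229, 0.1724]
tcp_rot: [[0.0, 1.0, -0.0], [1.0, -0.0, -0.0], [-0.0, -0.0, -1.0]]
force: [-0.4, 0.8, 0.3]
opening: 0.003
grasp_force: 0.0
```

>>> apply_moves(
  steps=[
    [[0, 0, 0.05, 0, 0, 0, -1], [0, 0, 0.1, 0, 0, 0, -1], [0, 0, 0.15, 0, 0, 0, -1], [0, 0, 0.2, 0, 0, 0, -1], [0, 0, 0.2, 0, 0, 0, -1]],
  ],
)

```text
time_s: 25.02
position: [0.6221, 0.229, 0.1705]
tcp_rot: [[0.0, 1.0, 0.0], [1.0, -0.0, -0.0], [-0.0, 0.0, -1.0]]
force: [-0.9, 0.8, 0.1]
opening: 0.003
grasp_force: 0.0
```

>>> apply_moves(
  steps=[
    [[0, 0, 0.05, 0, 0, 0, -1], [0, 0, 0.1, 0, 0, 0, -1], [0, 0, 0.15, 0, 0, 0, -1], [0, 0, 0.15, 0, 0, 0, -1], [0, 0, 0.15, 0, 0, 0, -1]],
  ],
)

```text
time_s: 25.65
position: [0.6224, 0.2291, 0.1697]
tcp_rot: [[0.0, 1.0, 0.001], [1.0, -0.0, 0.0], [0.0, 0.001, -1.0]]
force: [-1.3, -0.3, 5.1]
opening: 0.005
grasp_force: 2.5
```

```bash
python3 - <<'E'
from h import *
s=bot.read_state();c=bot.camera_model("wrist");print(s["time_s"],s["position"],s["force"])
a=bot.capture("wrist");d=bot.capture("scene")
print([proj(c,[.622,.229,z]) for z in(.14,.15,.16,.17)])
cv2.imwrite("pics/m5.png",np.hstack([cv2.resize(a[150:350,200:440],(480,400)),cv2.resize(d[200:310,330:410],(290,400),interpolation=cv2.INTER_CUBIC)]))
E
```

```text
25.65 [0.62237829 0.22912508 0.16965737] [-1.26935879 -0.32257809  5.11253696]
[array([318.34589739, 229.76046307]), array([318.32028342, 235.52904915]), array([318.29213738, 241.86789216]), array([318.26106426, 248.86594862])]
```

View pics/m5.png

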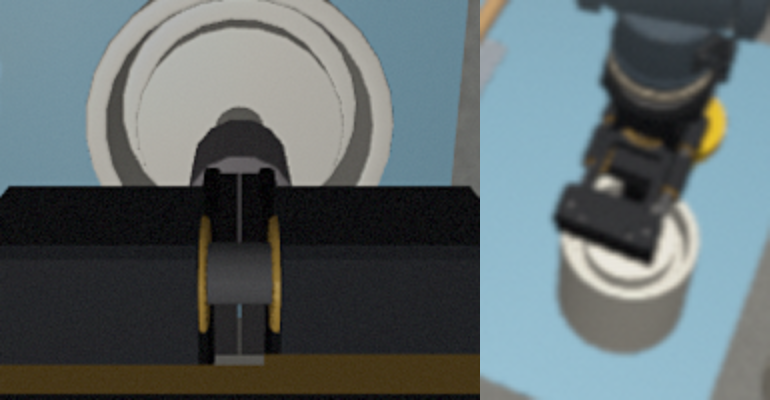

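Contact at 5.1 N with TCP 0.1697, about 20 mm lower than the grasp pose implied. Before pushing, I'll check the core's height by comparing rim and mouth edges in the released picture.

```bash
python3 - <<'E'
from h import *
s=bot.read_state();c=bot.camera_model("wrist")
c={k:np.array(v,float) for k,v in c.items()};C=-c["R"].T@c["t"]+np.array([.6218,.22897,.2372])-s["position"];c["t"]=-c["R"]@C
a=cv2.imread("pics/w3.png")
def ext(r,z):
    P=np.array([proj(c,[.622+r*np.cos(t),.229+r*np.sin(t),z]) for t in np.linspace(0,6.28,90)]);return np.r_[P.min(0),P.max(0)].round(1)
print("mouth out",ext(.056,.115),"in",ext(.048,.115))
for u in(.019,.029,.039): print(u,"rim",ext(.038,u+.074),"ringtop in",ext(.0365,u+.052),"knob",ext(.015,u+.14),"knobbot",ext(.015,u+.106))
cv2.imwrite("pics/m6.png",cv2.resize(a[115:260,240:400],(640,580),interpolation=cv2.INTER_CUBIC))
E
```

```text
mouth out [258.  131.4 380.2 249.8] in [266.8 140.7 371.5 242.1]
0.019 rim [280.4 149.1 357.8 224.4] ringtop in [284.2 147.9 354.  216.1] knob [300.2 189.2 338.2 225.5] knobbot [302.3 179.9 336.  212.5]
0.029 rim [279.2 150.4 359.  227.9] ringtop in [283.2 149.1 355.  219.2] knob [299.5 192.3 338.9 230. ] knobbot [301.7 182.4 336.6 216. ]
0.039 rim [278.  151.8 360.3 231.6] ringtop in [282.2 150.4 356.1 222.4] knob [298.7 195.8 339.7 234.8] knobbot [301.1 185.1 337.2 219.8]
```

View pics/m6.png

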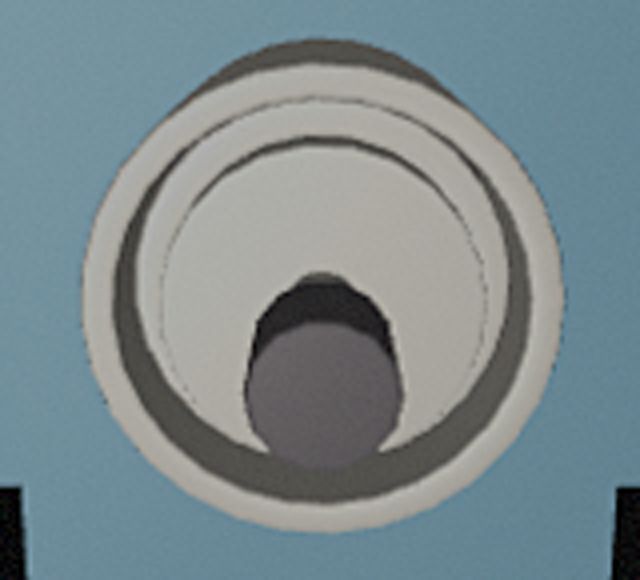

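In the released picture the rim is at x 280–362, y≥152 (real pixels) and the knob top at y 195–232. That puts the underside at about 30–39 mm, so nothing was dropped. Next I check whether the knob's far edge has moved between the later pictures.

```bash
python3 - <<'E'
from h import *
s=bot.read_state();c0=bot.camera_model("wrist");a5=bot.capture("wrist")
for f,tz in(("w3",.2372),("w4",.1844),("now",s["position"][2])):
    a=a5 if f=="now" else cv2.imread(f"pics/{f}.png")
    c={k:np.array(v,float) for k,v in c0.items()};C=-c["R"].T@c["t"]+np.array([0,0,tz-s["position"][2]]);c["t"]=-c["R"]@C
    g=cv2.cvtColor(a,cv2.COLOR_BGR2GRAY).astype(float)
    col=g[:,314:327].mean(1); d=np.diff(col)
    print(f,"edges",[(i,int(d[i])) for i in range(110,245) if abs(d[i])>9])
    for u in(.009,.019,.029,.039):
        T=lambda y,z:proj(c,[.623,.229+y,z])[1].round(1)
        print(u,"mouth far out/in",T(.056,.115),T(.048,.115),"rim far",T(.038,u+.074),"stem far",T(.009,u+.106),"knobtop far",T(.015,u+.14))
E
```

```text
w3 edges [(123, -14), (124, -44), (129, 9), (130, 50), (131, 36), (138, -20), (140, 26), (147, -16), (148, -70), (149, -17), (150, 47), (151, 57), (182, -36), (183, -42), (184, -23), (185, -33), (194, 14), (195, 29), (196, 15), (239, 26), (240, 52), (241, 19)]
0.009 mouth far out/in 131.5 140.8 rim far 148.0 stem far 184.2 knobtop far 186.4
0.019 mouth far out/in 131.5 140.8 rim far 149.2 stem far 186.7 knobtop far 189.3
0.029 mouth far out/in 131.5 140.8 rim far 150.5 stem far 189.4 knobtop far 192.5
0.039 mouth far out/in 131.5 140.8 rim far 152.0 stem far 192.4 knobtop far 196.0
w4 edges [(126, -32), (127, -23), (135, 49), (136, 38), (144, -14), (145, -15), (146, 25), (147, 10), (155, -16), (156, -65), (157, -12), (159, 34), (160, 57), (161, 12), (197, -24), (198, -54), (199, -13), (202, -11), (203, -37), (218, 20), (219, 29), (220, 11), (235, -25), (236, -57)]
0.009 mouth far out/in 136.8 148.0 rim far 155.6 stem far 199.8 knobtop far 205.0
0.019 mouth far out/in 136.8 148.0 rim far 157.3 stem far 203.5 knobtop far 209.6
0.029 mouth far out/in 136.8 148.0 rim far 159.2 stem far 207.6 knobtop far 214.6
0.039 mouth far out/in 136.8 148.0 rim far 161.3 stem far 211.9 knobtop far 220.2
now edges [(127, -37), (128, -17), (136, 10), (137, 50), (138, 35), (147, -17), (148, -9), (149, 39), (158, -23), (159, -70), (162, 23), (163, 55), (164, 23), (202, -18), (203, -58), (204, -16), (209, -33), (227, 28), (228, 31), (235, -27), (236, -58)]
0.009 mouth far out/in 138.6 150.6 rim far 158.2 stem far 205.5 knobtop far 212.0
0.019 mouth far out/in 138.6 150.6 rim far 160.2 stem far 209.6 knobtop far 217.3
0.029 mouth far out/in 138.6 150.6 rim far 162.3 stem far 214.2 knobtop far 223.1
0.039 mouth far out/in 138.6 150.6 rim far 164.6 stem far 219.2 knobtop far 229.5
```

All the edge measures agree that the core stands upright at about 36 mm and is now being pressed at the ring's sliding force of 5 N plus the core's weight. I push on in small steps and track the knob as I go.

>>> apply_moves(
  steps=[
    [[0, 0, 0.05, 0, 0, 0, -1], [0, 0, 0.1, 0, 0, 0, -1], [0, 0, 0.15, 0, 0, 0, -1], [0, 0, 0.2, 0, 0, 0, -1], [0, 0, 0.2, 0, 0, 0, -1]],
  ],
)

```text
time_s: 26.42
position: [0.6223, 0.2291, 0.1673]
tcp_rot: [[0.0, 1.0, 0.001], [1.0, -0.0, 0.0], [0.0, 0.001, -1.0]]
force: [-0.8, -0.3, 4.6]
opening: 0.006
grasp_force: 2.5
```

```bash
cat > e.py <<'E'
from h import *
s=bot.read_state();c=bot.camera_model("wrist");a=bot.capture("wrist")
print(round(s["time_s"],2),s["position"].round(4),s["force"].round(2))
g=cv2.cvtColor(a,cv2.COLOR_BGR2GRAY).astype(float);d=np.diff(g[:,314:327].mean(1))
print([(i,int(d[i])) for i in range(150,245) if abs(d[i])>12])
T=lambda y,z:proj(c,[.623,.229+y,z])[1].round(1)
for u in(.009,.019,.029,.039): print(u,"rim far",T(.038,u+.074),"knobtop far",T(.015,u+.14))
print("tip far edge",T(.0095,s["position"][2]-.011))
E
python3 e.py
```

```text
26.43 [0.6223 0.2291 0.1673] [-0.82 -0.31  4.6 ]
[(158, -20), (159, -71), (162, 24), (163, 55), (164, 23), (202, -18), (203, -57), (204, -17), (209, -33), (227, 26), (228, 31), (235, -26), (236, -59)]
0.009 rim far 158.6 knobtop far 213.1
0.019 rim far 160.6 knobtop far 218.5
0.029 rim far 162.8 knobtop far 224.4
0.039 rim far 165.2 knobtop far 231.1
tip far edge 225.9
```

The knob is fixed in the wrist image while the tool went down 2.4 mm, so core and ring are moving with the tool. I keep pushing.

>>> apply_moves(
  steps=[
    [[0, 0, 0.05, 0, 0, 0, -1], [0, 0, 0.1, 0, 0, 0, -1], [0, 0, 0.15, 0, 0, 0, -1], [0, 0, 0.2, 0, 0, 0, -1], [0, 0, 0.2, 0, 0, 0, -1]],
  ],
)

```text
time_s: 27.1
position: [0.6223, 0.2291, 0.1652]
tcp_rot: [[0.0, 1.0, 0.001], [1.0, -0.0, 0.0], [0.0, 0.001, -1.0]]
force: [-1.0, 0.1, 4.7]
opening: 0.007
grasp_force: 2.5
```

>>> apply_moves(
  steps=[
    [[0, 0, 0.05, 0, 0, 0, -1], [0, 0, 0.1, 0, 0, 0, -1], [0, 0, 0.15, 0, 0, 0, -1], [0, 0, 0.2, 0, 0, 0, -1], [0, 0, 0.2, 0, 0, 0, -1]],
  ],
)

```text
time_s: 27.72
position: [0.6223, 0.2291, 0.1631]
tcp_rot: [[0.0, 1.0, 0.0], [1.0, -0.0, 0.0], [0.0, 0.0, -1.0]]
force: [-0.9, -0.6, 4.6]
opening: 0.003
grasp_force: 2.5
```

>>> apply_moves(
  steps=[
    [[0, 0, 0.05, 0, 0, 0, -1], [0, 0, 0.1, 0, 0, 0, -1], [0, 0, 0.15, 0, 0, 0, -1], [0, 0, 0.2, 0, 0, 0, -1], [0, 0, 0.2, 0, 0, 0, -1]],
  ],
)

```text
time_s: 28.35
position: [0.6226, 0.2292, 0.1625]
tcp_rot: [[-0.0, 1.0, 0.002], [1.0, 0.0, 0.0], [0.0, 0.002, -1.0]]
force: [-1.7, -0.6, 10.8]
opening: 0.004
grasp_force: 5.2
```

The force has jumped to 10.8 N and the travel has nearly stopped, so the ring is on its stop. I raise the push gradually toward 20 N.

>>> apply_moves(
  steps=[
    [[0, 0, 0.05, 0, 0, 0, -1], [0, 0, 0.1, 0, 0, 0, -1], [0, 0, 0.1, 0, 0, 0, -1], [0, 0, 0.1, 0, 0, 0, -1]],
  ],
)

```text
time_s: 28.85
position: [0.6228, 0.2292, 0.1625]
tcp_rot: [[-0.0, 1.0, 0.002], [1.0, 0.0, 0.0], [0.0, 0.002, -1.0]]
force: [-3.1, -0.8, 13.5]
opening: 0.004
grasp_force: 6.9
```

>>> apply_moves(
  steps=[
    [[0, -0.03, 0.05, 0, 0, 0, -1], [0, -0.06, 0.1, 0, 0, 0, -1], [0, -0.06, 0.13, 0, 0, 0, -1], [0, -0.06, 0.13, 0, 0, 0, -1], [0, -0.06, 0.13, 0, 0, 0, -1]],
  ],
)

```text
time_s: 29.48
position: [0.6229, 0.2293, 0.1624]
tcp_rot: [[-0.0, 1.0, 0.004], [1.0, 0.0, 0.001], [0.001, 0.004, -1.0]]
force: [-3.0, -1.0, 18.2]
opening: 0.007
grasp_force: 8.9
```

>>> apply_moves(
  steps=[
    [[0, 0, 0.02, 0, 0, 0, -1], [0, 0, 0.04, 0, 0, 0, -1], [0, 0, 0.04, 0, 0, 0, -1], [0, 0, 0.04, 0, 0, 0, -1], [0, 0, 0.04, 0, 0, 0, -1]],
  ],
)

```text
time_s: 30.1
position: [0.6229, 0.2293, 0.1624]
tcp_rot: [[-0.0, 1.0, 0.005], [1.0, 0.0, 0.001], [0.001, 0.005, -1.0]]
force: [-3.9, -1.1, 18.9]
opening: 0.006
grasp_force: 9.6
```

>>> apply_moves(
  steps=[
    [[0, 0, 0.02, 0, 0, 0, -1], [0, 0, 0.02, 0, 0, 0, -1], [0, 0, 0.02, 0, 0, 0, -1], [0, 0, 0.02, 0, 0, 0, -1], [0, 0, 0.02, 0, 0, 0, -1], [0, 0, 0.02, 0, 0, 0, -1], [0, 0, 0.02, 0, 0, 0, -1], [0, 0, 0.02, 0, 0, 0, -1], [0, 0, 0.02, 0, 0, 0, -1], [0, 0, 0.02, 0, 0, 0, -1], [0, 0, 0.02, 0, 0, 0, -1], [0, 0, 0.02, 0, 0, 0, -1], [0, 0, 0.02, 0, 0, 0, -1]],
  ],
)

```text
time_s: 31.72
position: [0.6229, 0.2293, 0.1624]
tcp_rot: [[-0.0, 1.0, 0.005], [1.0, 0.0, 0.001], [0.001, 0.005, -1.0]]
force: [-4.5, -0.9, 20.0]
opening: 0.008
grasp_force: 10.0
```

20.0 N was held for more than a second and the position stayed at 0.1624. Now I unload and rise.

>>> apply_moves(
  steps=[
    [[0, 0, -0.1, 0, 0, 0, -1], [0, 0, -0.2, 0, 0, 0, -1], [0, 0, -0.3, 0, 0, 0, -1], [0, 0, -0.4, 0, 0, 0, -1], [0, 0, -0.5, 0, 0, 0, -1], [0, 0, -0.7, 0, 0, 0, -1], [0, 0, -1.5, 0, 0, 0, -1], [0, 0, -3, 0, 0, 0, -1], [0, 0, -5, 0, 0, 0, -1], [0, 0, -7, 0, 0, 0, -1], [0, 0, -8, 0, 0, 0, -1], [0, 0, -8, 0, 0, 0, -1], [0, 0, -8, 0, 0, 0, -1], [0, 0, -8, 0, 0, 0, -1], [0, 0, -8, 0, 0, 0, -1], [0, 0, -8, 0, 0, 0, -1]],
  ],
)

```text
time_s: 33.72
position: [0.6214, 0.229, 0.2377]
tcp_rot: [[0.0, 1.0, -0.001], [1.0, -0.0, -0.0], [-0.0, -0.001, -1.0]]
force: [0.3, 0.5, -0.4]
opening: 0.004
grasp_force: 0.0
```

```bash
python3 e.py; python3 - <<'E'
from h import *
a=bot.capture("wrist");d=bot.capture("scene")
cv2.imwrite("pics/m7.png",np.hstack([cv2.resize(a[100:270,230:410],(424,400),interpolation=cv2.INTER_CUBIC),cv2.resize(d[160:320,290:450],(376,400),interpolation=cv2.INTER_CUBIC)]))
E
```

```text
33.73 [0.6214 0.229  0.2377] [ 0.26  0.51 -0.38]
[(150, 55), (180, -29), (181, -46), (182, -33), (183, -27), (192, 28), (193, 21), (235, -23), (236, -49)]
0.009 rim far 147.8 knobtop far 186.1
0.019 rim far 149.0 knobtop far 189.0
0.029 rim far 150.3 knobtop far 192.2
0.039 rim far 151.7 knobtop far 195.7
tip far edge 225.7
```

View pics/m7.png

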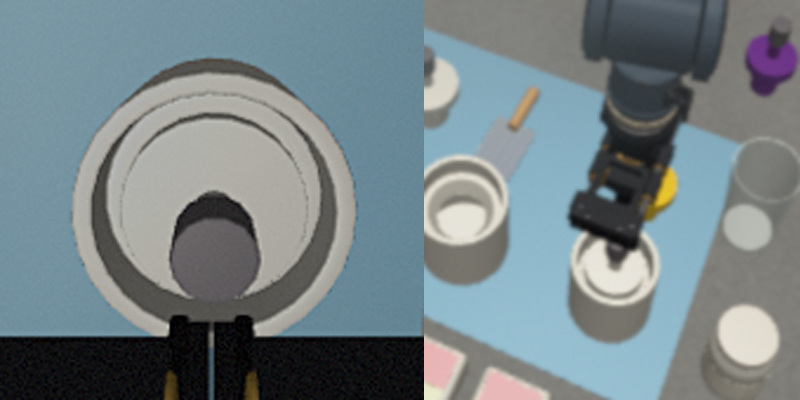

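The core stands upright, centred in the jacket and about 8 mm lower than at first seating; the knob top is at (215,260) in the wrist crop. The gripper is clear, and everything else in the view is where it was.

```bash
python3 -c "
from rig import bot
print(bot.hand_in())"
```

```text
the job is handed in; nothing more can be done
None
```

The job is handed in: the small core is seated in the small jacket and pushed until the ring reached its stop. I held it there at 19–20 N for over a second, and the highest reading was 20.0 N. It stands upright, centred and released, and the arm's clock read about 34 s.

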